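# Close a snap-cap sample vial in bench-held capping pliers

### The arm

A 6-joint arm with a two-finger parallel gripper is mounted at the origin on the work surface. World frame = base frame: x ahead of the robot, y to its left, z up, the work surface at z = 0. Lengths are in m, angles in rad, forces in N, time in s.
With the tool pointing down it reaches from about 0.3 to 0.875 m from the base axis. Payload 6.4 kg.
Tool frame: the origin (TCP) lies on the centre line of the jaws, within the pads' length; the fingertips stand 19 mm ahead of it and the grasp point (between the pads) is the TCP; z points along the fingers, y is the direction in which the jaws open and shut (so a half turn about z gives the same grasp; the last joint's range is limited). The gripper opens to 88 mm and grips with 3 to 60 N. Pads are 18 mm wide; open, the fingers measure 123 mm over their backs; the gripper's body (75 mm by 187 mm) begins 45 mm behind the grasp point.
Start: joints at [1.046, 0.181, 1.607, -0, 1.354, -0.206], TCP at [0.18, 0.546, 0.229] pointing down, gripper open.
Joint ranges: [-2.99, 2.99], [-0.89, 2.07], [0.3, 2.58], [-1.14, 4.28], [0, 2.63], [-3.12, 3.12]. Speed limits (rad/s): [2.57, 2.57, 3.01, 3.14, 3.14, 3.14].

### API

Orientations are given as a rotation vector (axis times angle).
In Python, from cell import robot gives the robot as it stands.
- The arm moves only by the tool move_arm, never from a script. Its argument "deltas" is one flat list of numbers, 4 for each row, row after row: the shift along the tool's x, y, z in m, then the turn about the tool's z in degrees. A call has 1 to 8 rows; each row is the pose to reach, as a shift and turn from the pose measured when the call began, along the tool's axes at that moment; what a row does not reach only later rows make up. A row lasts 1/8 s, in which the tool goes at most 62.5 mm and 10.7 degrees, less where a joint would pass 70% of its speed; a pose out of reach is approached as far as the arm can. A call with a gripper value outside its range is refused whole. "hand" is the opening, from 0 (shut) to 1 (fully open), set as the call begins (left out, the last holds). The fingers move at their own pace and stop on an object; "grip_force" is the grip in N (left out, the last holds). Time passes only in rows, so rows that repeat a pose let the fingers close. It gives the time, the measured TCP pose, the force and the opening at its end, in the units of the state.
- robot.state(): the state, without advancing time (a new reading comes with each control period).
- robot.snapshot(name): name is "scene" or "top" or "wrist"; returns a dict with "color" (480x640x3 uint8, blue, green, red), "fx", "fy", "cx", "cy" (pixels), "position" and "attitude" of the camera in the world. Camera axes: x right, y down, z forward; pixel columns grow to the right and rows downward; lengths in m; the calibration is good to about 2 mm. A picture is of the moment at which its call begins. There is no depth.
- robot.sign_off(): hands the job in, once; it reports no verdict.
The state is a dict: "t": time; "q": joint angles; "qvel": joint speeds; "effort": joint torques, N m; "ee_pos": TCP position; "orientation": TCP orientation; "wrist_force": force on the tool from outside, world axes, zero at the start; "wrist_torque": the same for the moment, N m; "width": finger opening in m.
Only numpy, scipy, OpenCV 4.12 (cv2) and the standard library are available. Lean on these libraries where they do the work, as an engineer would, in place of code of your own. Each camera call takes 0.05 s, during which the arm holds its last target. There are 200 camera calls.

### The job

Take the vial with the raised red cap from the rack and set it all the way down in the nest of the shuttle, slide the shuttle fully home under the jaw of the capping pliers, and slowly press the upper handle of the pliers until the cap snaps down fully, easing off as soon as it clicks so that the glass is not crushed. Then let the handle spring back up, leaving the vial standing in the nest under the jaw; close the cap only with the pliers and leave the other vials, the beaker and the jar where they are.

Things in the scene. Friction and masses are not known exactly. Their poses are not given: they have to be found in the camera images.
- vial_mid (a point): Point on the axis of the vial to be closed, 30 mm above its foot, z up. Amber glass cylinder, 23 mm diameter, about 70 g, white paper label, raised red snap cap. Sides straight to 44 mm above the foot, then a neck; the cap (23 mm diameter, 10 mm tall) tops out 61 mm above the foot while raised, 56 mm when snapped down. Stands upright in one of the rack's three holes.
- rack: Blue rack 156 x 56 x 24 mm (x, y, z of its own frame), fixed; origin at the centre of its underside. Three holes 26 mm wide and 14 mm deep, 48 mm apart along its x, their floor 10 mm above the bench. The raised red vial is in any one of them; the other two hold closed vials.
- closed_vial_a: Bystander in the rack: vial of the same size with a white cap already down; origin at its foot.
- closed_vial_b: Bystander in the rack: another such closed white-capped vial; origin at its foot.
- base: Blue base plate of the capper, 220 x 270 x 10 mm, fixed to the bench; origin on the bench straight below the pliers' jaw when home. Its x runs along the pliers away from the robot (the handles point to -x), its y along the shuttle's rails; the shuttle's loading end is at +y (plate from y = -60 to +210 mm, x = +-110 mm).
- shuttle (a joint): Travel of the aluminium shuttle along the rails, m: 0 at its outer end (the base's +y), 0.12 fully home against its stop with the nest under the jaw. It slides towards the base's -y with about 2.5 N of friction and stays where it is left.
- nest (a point): Centre of the floor of the round nest in the shuttle, 45 mm above the bench, where the vial's foot must stand. The nest is 26 mm wide and 12 mm deep, its mouth chamfered 4 mm wide all round; the shuttle block is 70 mm (base x) by 64 mm (base y), its top 57 mm above the bench.
- push_plate (a point): Outer face (towards the base's +y) of the shuttle's upright black push plate, 73 mm above the bench and 42 mm from the nest's axis. The plate is 34 mm wide along the base's x, 10 mm thick, its top 85 mm above the bench. Push it here towards the base's -y.
- lever (a joint): Angle of the upper pliers handle, rad: 0 open (sprung up), 0.40 at its hard stop; grows as pressed down. Hinge 75 mm beyond the jaw (base +x), 108 to 111 mm above the bench. The round pad under the jaw (24 mm) sits on an adjusting screw set differently each time: open, it is 2 to 17 mm above a raised cap in the nest, so the angle of the click varies. Return spring: 2 to 3 N at the handle.
- handle_press (a point): Where to press down: middle of the top of the upper handle's black grip (125 mm along the base's x, 26 mm wide), 115 mm in front of the jaw (base -x), 167 to 170 mm above the bench when open. 1 N here gives 2.5 N at the jaw: it needs 12 to 16 N (with rubbing), over 15 to 62 mm of travel, then goes solid; over 70 N on the cap (28 N here) crushes the vial: press slowly, about 10 mm/s.
- beaker: Bystander: glass beaker 66 mm wide, 85 mm tall; origin at the centre of its underside.
- reagent_jar: Bystander: amber jar 52 mm wide, 85 mm tall, black lid; origin at the centre of its underside.
- cap_top (a point): Centre of the top of the red cap, on the vial's axis: 31 mm above vial_mid while raised, 26 mm when snapped fully down. Inside is a sprung over-centre catch: it resists with up to 24 N at first, then gives way; past about 4.2 of its 5 mm it clicks over, pulls the cap down and holds it there; let go before that, the cap pops back up.
Things that resemble listed ones, but are neither listed nor needed, are in the scene too. What is shaped like the part that bears vial_mid but blue or purple is not meant.

How it is judged:
On the way, in this order (a step that is already met when the one before it is completed fails the run):
1. the vial stands fully down in the shuttle's nest, cap still raised (horizontal distance between vial_mid and nest below 0.005 m and z of vial_mid in the frame of nest below 0.033 m and angle between vial_mid's own z axis and vertical below 0.12 rad and z of cap_top in the frame of vial_mid above 0.0285 m), for 0.2 s.
2. the shuttle with the vial is fully home under the jaw, cap still raised (value of joint shuttle above 0.116 m and horizontal distance between vial_mid and nest below 0.005 m and z of cap_top in the frame of vial_mid above 0.0285 m), for 0.2 s.
3. the cap is snapped down in the pliers while the handle is pressed (z of cap_top in the frame of vial_mid below 0.0268 m and value of joint shuttle above 0.116 m and value of joint lever above 0.06 rad), for 0.05 s.
At the end, for the whole second after the job is handed in: The cap is down (at least 4.2 of its 5 mm), the vial stands upright in the nest (foot within 3 mm of the nest floor, axis within 5 mm), the shuttle is home (above 114 of 120 mm), the pliers' handle is back up (below 0.04 rad) and still (z of cap_top in the frame of vial_mid below 0.0268 m and value of joint shuttle above 0.114 m and value of joint lever below 0.04 rad and horizontal distance between vial_mid and nest below 0.005 m and z of vial_mid in the frame of nest below 0.033 m and angle between vial_mid's own z axis and vertical below 0.12 rad and velocity of joint lever below 0.05 rad/s); the robot touches nothing.
It fails at once if the pad pressed on the vial with more than 70 N: glass crushed (contact force between lever and vial above 70 N).
It fails at once if the cap was closed other than under the pliers (z of cap_top in the frame of vial_mid below 0.028 m and value of joint shuttle below 0.112 m).
It fails at once if a closed vial was moved more than 20 mm (distance of any of closed_vial_a, closed_vial_b from where it was at the start of the episode above 0.02 m).
It fails at once if the beaker or the jar was moved more than 20 mm (distance of any of beaker, reagent_jar from where it was at the start of the episode above 0.02 m).
It also fails if it takes over 72 s, if anything falls off the work surface, if the arm or the gripper's body presses on something with over 40 N, if the wrist force passes 120 N, or if a joint passes its speed limit or range.

## Working session

There is one attempt and no reset: what is moved stays moved. The work goes in short steps, Python scripts to look and compute and a tool call to move; the robot and the scene stay as the last step left them, time stands still between calls to the robot, and variables do not carry over. Pictures are saved under pics/ and viewed, about 8 in all and at most 12, crops included, and the job is handed in when it is done.

Besides the shell and the picture viewer there is one more tool, called as name(argument=value, ...) on one line, values as JSON. move_arm: Moves the arm, as the interface text tells. Its arguments: {"type":"object","properties":{"deltas":{"type":"array"},"hand":{"type":"number"},"grip_force":{"type":"number"}},"required":["deltas"]}

```bash
mkdir -p pics; ls
cat > h.py <<'E'
import numpy as np, cv2
from cell import robot
from scipy.spatial.transform import Rotation as R
def snap(n,f=None):
    s=robot.snapshot(n)
    if f: cv2.imwrite('pics/'+f,s['color'])
    return s
def rot(s):
    a=np.array(s['attitude'],float)
    return a if a.shape==(3,3) else (R.from_rotvec(a).as_matrix() if a.size==3 else R.from_quat(a).as_matrix())
def ray(s,u,v):
    d=np.array([(u-s['cx'])/s['fx'],(v-s['cy'])/s['fy'],1.])
    return np.array(s['position'],float),rot(s)@d
def onz(s,u,v,z):
    p,d=ray(s,u,v); return p+d*(z-p[2])/d[2]
def proj(s,P):
    c=rot(s).T@(np.array(P,float)-s['position']); return np.array([s['cx']+s['fx']*c[0]/c[2],s['cy']+s['fy']*c[1]/c[2]])
E
python3 - <<'E'
from h import *
for n in('scene','top','wrist'):
    s=snap(n,n+'0.png'); print(n,{k:np.round(s[k],4).tolist() for k in s if k!='color'})
print(robot.state())
E
```

```text
pics
scene {'fx': 624.4491, 'fy': 624.4491, 'cx': 310.3545, 'cy': 240.2399, 'position': [1.2981, 0.5668, 1.0915], 'attitude': [-1.1783, -2.3426, 0.989]}
top {'fx': 624.5319, 'fy': 624.5319, 'cx': 320.1401, 'cy': 238.7445, 'position': [0.3009, -0.0106, 1.3364], 'attitude': [-2.1039, 2.1317, -0.1785]}
wrist {'fx': 354.831, 'fy': 354.831, 'cx': 314.1826, 'cy': 233.2864, 'position': [0.099, 0.5733, 0.3839], 'attitude': [2.3174, 1.6768, 0.2772]}
{'t': 0.15, 'q': array([ 1.04570699e+00,  1.81388144e-01,  1.60776626e+00,  1.07166489e-05,
        1.35383968e+00, -2.06317764e-01]), 'qvel': array([-3.97076609e-04, -1.00856633e-03, -8.16943857e-05, -9.31925789e-04,
        4.69629633e-04, -3.78991457e-04]), 'effort': array([ 1.00854246e-03, -4.34228432e+01, -3.42176664e+01,  7.01192650e-02,
        3.56020743e-02, -1.10235642e-04]), 'ee_pos': array([0.179973  , 0.54565237, 0.22831297]), 'orientation': array([-4.98530247e-01, -3.10126713e+00,  2.04957261e-03]), 'wrist_force': array([ 0.16684536, -0.01699196,  0.83573341]), 'wrist_torque': array([ 0.00859273,  0.01308644, -0.00497701]), 'width': 0.0883355527809277}
```

View pics/scene0.png

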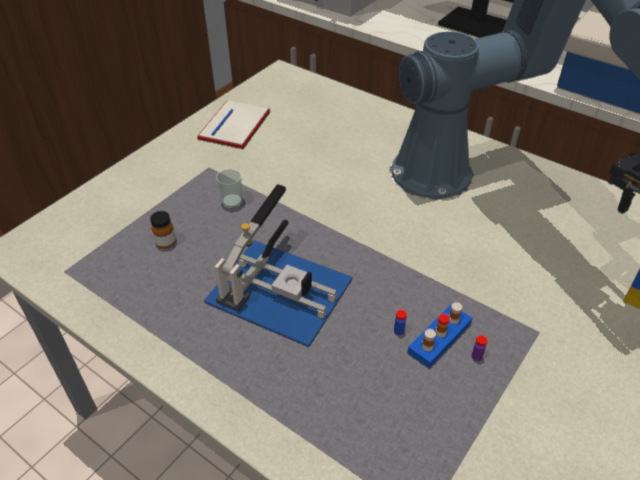

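View pics/top0.png

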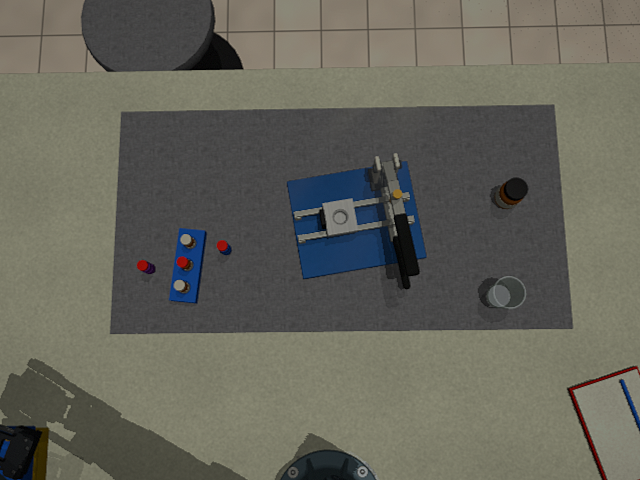

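Candidates: a red cap in the rack's middle hole (top 183,263; amber body), a blue-bodied vial at (224,247) and a purple-bodied one at (146,267), both standing outside the rack. I choose the middle one in the rack and will measure from both views.

Run:
```python
from h import *
T=snap('top');S=snap('scene')
def comps(s,m,amin):
    n,l,st,c=cv2.connectedComponentsWithStats(m.astype(np.uint8)); return [(c[i].round(1).tolist(),st[i].tolist()) for i in range(1,n) if st[i,4]>=amin],l
def hsv(s): return cv2.cvtColor(s['color'],cv2.COLOR_BGR2HSV).astype(int)
hT,hS=hsv(T),hsv(S)
red=lambda h:((h[...,0]<6)|(h[...,0]>174))&(h[...,1]>190)&(h[...,2]>110)
for n,s,h in(('T',T,hT),('S',S,hS)):
    print(n,'red',comps(s,red(h),20)[0])
# caps
for c,_ in comps(T,red(hT),20)[0]: print(c, onz(T,*c,.071).round(4))
for c,_ in comps(S,red(hS),20)[0]: print('S',c, onz(S,*c,.067).round(4))
# blue
b=(hT[...,0]>100)&(hT[...,0]<125)&(hT[...,1]>150)&(hT[...,2]>60)
for z,box in((.024,(160,225,215,305)),(.010,(280,155,435,285))):
    m=np.zeros_like(b);m[box[1]:box[3],box[0]:box[2]]=b[box[1]:box[3],box[0]:box[2]]
    pts=np.argwhere(m)[:,::-1].astype(np.float32)
    w=np.array([onz(T,u,v,z)[:2] for u,v in pts],np.float32)*1000
    r=cv2.minAreaRect(w);print('rect z',z,r, cv2.boxPoints(r).round(1).tolist())
cv2.imwrite('pics/a.png',np.hstack([cv2.resize(T['color'][150:295,280:440],(400,362),interpolation=cv2.INTER_CUBIC),cv2.resize(S['color'][180:340,200:360],(362,362),interpolation=cv2.INTER_CUBIC)]))
```

```text
T red [([221.5, 245.0], [217, 240, 10, 11, 82]), ([181.7, 261.4], [177, 257, 11, 10, 83]), ([141.8, 264.8], [137, 260, 11, 10, 84])]
S red [([248.8, 136.4], [242, 127, 15, 19, 20]), ([400.9, 314.3], [397, 310, 9, 10, 72]), ([443.4, 318.8], [439, 314, 10, 10, 79]), ([481.3, 340.2], [477, 336, 10, 10, 81])]
[221.5, 245.0] [0.5264 0.2118 0.071 ]
[181.7, 261.4] [0.4933 0.2932 0.071 ]
[141.8, 264.8] [0.4874 0.3753 0.071 ]
S [248.8, 136.4] [ 0.2388 -0.457   0.067 ]
S [400.9, 314.3] [0.5351 0.2179 0.067 ]
S [443.4, 318.8] [0.4933 0.2947 0.067 ]
S [481.3, 340.2] [0.4966 0.3816 0.067 ]
rect z 0.024 ((493.00299072265625, 293.3163146972656), (56.31772994995117, 156.6920928955078), 83.6064682006836) [[412.0, 274.1000061035156], [567.7000122070312, 256.6000061035156], [574.0, 312.6000061035156], [418.29998779296875, 330.0]]
rect z 0.01 ((591.1702270507812, -67.85224914550781), (217.68006896972656, 267.69647216796875), 9.149378776550293) [[462.3999938964844, 47.0], [505.0, -217.3000030517578], [719.9000244140625, -182.6999969482422], [677.2999877929688, 81.5999984741211]]
```

View pics/a.png

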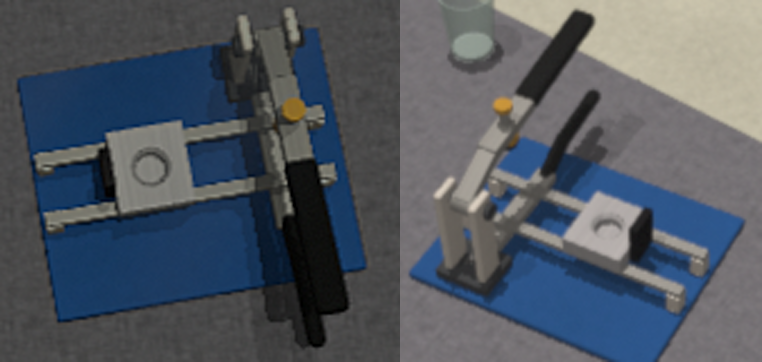

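The base plate (217x268 mm) and rack (56x157 mm) match their sizes. The rack's centre agrees with the red cap at (0.493, 0.293). Crop: nest at (150,166), black push plate at (106,170), on the +y side as described. Next I check the nest and work out the moves.

```bash
cat >> h.py <<'E'
RACKJ=np.radians(83.6); A=np.radians(9.15)
XH=np.array([np.cos(A),np.sin(A),0]);YH=np.array([-np.sin(A),np.cos(A),0])
O=np.array([.6031,-.1419,0])
def delta(P,jaw=None):
    s=robot.state();M=R.from_rotvec(s['orientation']).as_matrix()
    d=M.T@(np.array(P)-s['ee_pos'])
    y=np.arctan2(M[1,1],M[0,1]); t=0 if jaw is None else -((np.degrees(jaw-y)+90)%180-90)
    return 'pos',s['ee_pos'].round(4).tolist(),'jaw',np.degrees(y).round(2),'d',d.round(4).tolist(),'turn',round(float(t),2),'tilt',np.degrees(np.arccos(-M[2,2])).round(2)
E
python3 - <<'E'
from h import *
T=snap('top');g=cv2.cvtColor(T['color'],cv2.COLOR_BGR2GRAY)
h=cv2.cvtColor(T['color'],cv2.COLOR_BGR2HSV)
m=np.zeros_like(g);m[190:245,315:362]=1
m=((g>120)&(h[...,1]<60)&(m>0)).astype(np.uint8)
m=cv2.morphologyEx(m,cv2.MORPH_OPEN,np.ones((13,13),np.uint8))|0
c=max(cv2.findContours(cv2.morphologyEx(((g>110)&(h[...,1]<60)).astype(np.uint8)[190:245,315:362],cv2.MORPH_OPEN,np.ones((7,7),np.uint8)),cv2.RETR_EXTERNAL,2)[0],key=cv2.contourArea)
w=np.array([onz(T,p[0][0]+315,p[0][1]+190,.057)[:2]*1000 for p in c],np.float32);print('shuttle',cv2.minAreaRect(w))
print('nest eye',onz(T,340,216.5,.054),'pred',O+.12*YH)
print(delta([.493,.293,.18],RACKJ),robot.state()['q'].round(3))
E
```

```text
shuttle ((569.1835327148438, -36.837867736816406), (33.41493606567383, 62.75687026977539), 9.64083480834961)
nest eye [ 0.58657752 -0.03392155  0.054     ] pred [ 0.58401764 -0.02342695  0.        ]
('pos', [0.1801, 0.5459, 0.2287], 'jaw', np.float64(71.74), 'd', [-0.3764, -0.1421, 0.0488], 'turn', -11.86, 'tilt', np.float64(0.03)) [ 1.046  0.181  1.607 -0.     1.354 -0.206]
```

move_arm(deltas=[-0.05,-0.02,0,-2,-0.1,-0.04,0.005,-4,-0.15,-0.057,0.01,-6,-0.2,-0.076,0.02,-8,-0.25,-0.095,0.03,-10,-0.3,-0.114,0.04,-11.9,-0.35,-0.133,0.045,-11.9,-0.376,-0.142,0.049,-11.9], hand=1)

```text
t: 1.3
ee_pos: [0.4945, 0.2911, 0.1795]
orientation: [-0.178, -3.136, 0.001]
wrist_force: [-0.2, 0.2, -0.5]
width: 0.0883
```

Run:
```python
from h import *
W=snap('wrist','w1.png')
print(delta([.493,.293,.12],RACKJ))
print('vial cap',proj(W,[.493,.293,.071]),'nest',proj(W,[.5866,-.0339,.054]))
```

```text
('pos', [0.4963, 0.2896, 0.179], 'jaw', np.float64(83.43), 'd', [0.0037, 0.0031, 0.059], 'turn', -0.17, 'tilt', np.float64(0.12))
vial cap [315.3769374 225.1017325] nest [-17.24454055 350.53343545]
```

View pics/w1.png

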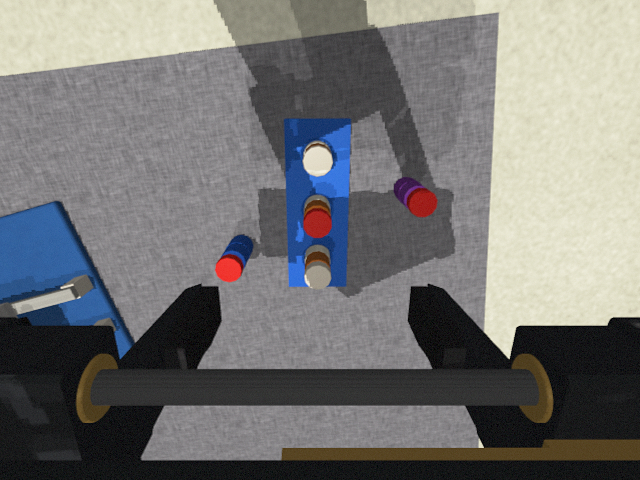

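The wrist view shows the red cap at (317,223) on an amber body in the middle hole. White-capped vials sit at (317,158) and (317,275), and the blue and purple decoys at (230,267) and (422,203). The choice is confirmed.

move_arm(deltas=[0.0037,0.003,0.03,-0.2,0.0037,0.003,0.059,-0.2,0.0037,0.003,0.059,-0.2], hand=0.7, grip_force=15)

```text
t: 1.72
ee_pos: [0.4908, 0.2924, 0.1177]
orientation: [-0.174, -3.133, 0.006]
wrist_force: [0.5, 0.7, 0.6]
width: 0.0623
```

Run:
```python
from h import *
W=snap('wrist','w2.png')
h=cv2.cvtColor(W['color'],cv2.COLOR_BGR2HSV).astype(int)
m=(((h[...,0]<6)|(h[...,0]>174))&(h[...,1]>190)&(h[...,2]>100)).astype(np.uint8)
n,l,st,c=cv2.connectedComponentsWithStats(m)
for i in range(1,n):
    if st[i,4]>100: print(c[i],st[i],onz(W,*c[i],.069).round(4))
print(delta([.493,.293,.048],RACKJ))
```

```text
[447.65494297 231.10456274] [ 429  213   39   37 1052] [0.4827 0.3755 0.069 ]
[316.74403056 257.09073543] [ 300  239   35   37 1047] [0.4911 0.2947 0.069 ]
[198.89119171 302.93264249] [191 292  20  25 193] [0.5149 0.2147 0.069 ]
('pos', [0.492, 0.2929, 0.1195], 'jaw', np.float64(83.65), 'd', [-0.001, 0.0004, 0.0715], 'turn', 0.05, 'tilt', np.float64(0.17))
```

move_arm(deltas=[-0.001,0.001,0.03,0,-0.001,0.001,0.06,0,-0.001,0.001,0.0715,0,-0.001,0.001,0.0715,0])

```text
t: 2.28
ee_pos: [0.4932, 0.2939, 0.0485]
orientation: [-0.174, -3.136, 0.004]
wrist_force: [-0.1, -0.0, 0.0]
width: 0.0615
```

move_arm(deltas=[0,0,0,0,0,0,0,0,0,0,0,0,0,0,0,0,0,0,0,0,0,0,0,0], hand=0, grip_force=15)

```text
t: 3.02
ee_pos: [0.4935, 0.2939, 0.0488]
orientation: [-0.174, -3.136, 0.004]
wrist_force: [-0.2, 0.0, 2.3]
width: 0.0221
```

Run:
```python
from h import *
s=robot.state();print(s['width'],s['ee_pos'],s['wrist_force'])
print(delta([s['ee_pos'][0],s['ee_pos'][1],.16],A))
```

```text
0.02214557979063839 [0.49345296 0.29392004 0.04875272] [-2.26665780e-01  1.72018175e-03  2.30425196e+00]
('pos', [0.4935, 0.2939, 0.0488], 'jaw', np.float64(83.66), 'd', [0.0001, -0.0003, -0.1112], 'turn', 74.51, 'tilt', np.float64(0.14))
```

move_arm(deltas=[0,0,-0.02,0,0,0,-0.06,0,0,0,-0.11,0,0,0,-0.13,0,0,0,-0.13,0])

```text
t: 3.65
ee_pos: [0.4949, 0.2948, 0.1819]
orientation: [0.173, 3.133, -0.001]
wrist_force: [-0.6, -0.9, -1.2]
width: 0.0221
```

Run:
```python
from h import *
print(delta([.5866,-.0339,.178],A), robot.state()['width'])
```

```text
('pos', [0.4949, 0.2948, 0.1819], 'jaw', np.float64(83.67), 'd', [-0.1273, -0.3166, 0.0044], 'turn', 74.52, 'tilt', np.float64(0.23)) 0.02209260440246799
```

move_arm(deltas=[-0.016,-0.04,0,9.4,-0.032,-0.08,0,18.7,-0.048,-0.12,0,28,-0.064,-0.16,0,37.3,-0.08,-0.2,0,46.6,-0.096,-0.24,0,56,-0.112,-0.28,0,65.2,-0.127,-0.317,0.004,74.5])

```text
t: 4.65
ee_pos: [0.5857, -0.0356, 0.1772]
orientation: [2.042, 2.385, 0.002]
wrist_force: [0.2, 0.2, -1.3]
width: 0.0221
```

move_arm(deltas=[0,0,0,0,0,0,0,0])

```text
t: 4.9
ee_pos: [0.5847, -0.0351, 0.176]
orientation: [-2.042, -2.386, -0.001]
wrist_force: [0.1, 0.1, -0.4]
width: 0.0221
```

Run:
```python
from h import *
W=snap('wrist','w3.png');S=snap('scene','s3.png')
print(delta([.5866,-.0339,.178],A), robot.state()['width'],robot.state()['q'].round(2))
print('nest proj',proj(W,[.5866,-.0339,.057]))
cv2.imwrite('pics/b.png',np.hstack([W['color'][100:480,60:560][:, :], cv2.resize(S['color'][140:340,200:358],(300,380),interpolation=cv2.INTER_CUBIC)]))
```

```text
('pos', [0.5851, -0.0344, 0.1767], 'jaw', np.float64(8.97), 'd', [0.0003, 0.0016, -0.0013], 'turn', -0.18, 'tilt', np.float64(0.07)) 0.022115068956301453 [-0.26  0.25  1.63  0.    1.26 -0.42]
nest proj [317.31081118 222.58602334]
```

View pics/b.png

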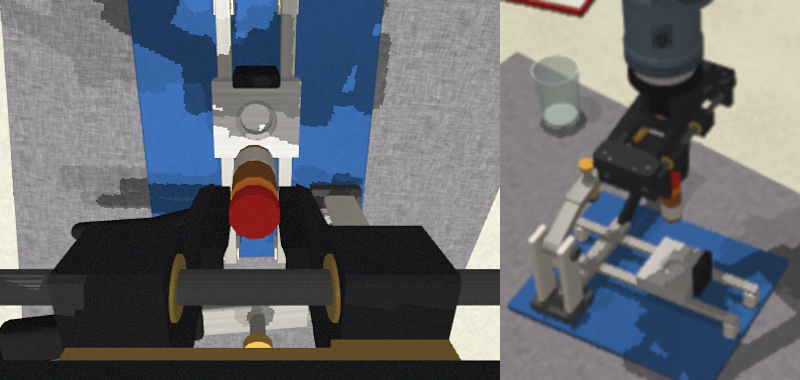

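Nest mouth at full-image (317,220) against the predicted (317,223), and the vial hangs upright. I refine the nest's position by a circle fit.

Run:
```python
from h import *
W=snap('wrist')
g=cv2.cvtColor(W['color'],cv2.COLOR_BGR2GRAY)[175:260,265:370]
G=cv2.resize(g,None,fx=4,fy=4,interpolation=cv2.INTER_CUBIC)
c=cv2.HoughCircles(cv2.GaussianBlur(G,(9,9),0),cv2.HOUGH_GRADIENT,1,10,param1=60,param2=25,minRadius=55,maxRadius=100)
print(robot.state()['ee_pos'])
for x,y,r in c[0][:5]:
    u,v=x/4+265-.4,y/4+175-.4;P=onz(W,u,v,.056);print(u,v,r/4,P.round(4),'base',(P-O)@XH,(P-O)@YH,'r mm',r/4/W['fx']*abs(W['position'][2]-.057)*1000)
# plate black top and block edges
hs=cv2.cvtColor(W['color'],cv2.COLOR_BGR2HSV)
gg=cv2.cvtColor(W['color'],cv2.COLOR_BGR2GRAY)
print('row 200 grad',gg[205,265:370].tolist());print('col 300',gg[155:265,290].tolist())
```

```text
[ 0.58529034 -0.03433452  0.17701077]
315.475 218.475 15.825 [ 0.5852 -0.0306  0.056 ] base 5.857340539767506e-05 0.11276676816175608 r mm 12.281774355723178
314.225 215.975 14.125 [ 0.5839 -0.0286  0.056 ] base -0.0009504398176552002 0.11487909001731549 r mm 10.96240613009519
row 200 grad [55, 54, 50, 51, 51, 44, 144, 238, 231, 228, 212, 147, 138, 109, 113, 118, 114, 116, 116, 115, 116, 117, 119, 116, 117, 115, 120, 118, 118, 116, 119, 123, 116, 115, 120, 119, 115, 115, 115, 129, 132, 129, 127, 129, 133, 141, 148, 148, 157, 158, 157, 157, 157, 154, 149, 143, 131, 129, 119, 102, 103, 101, 104, 109, 116, 120, 119, 116, 120, 118, 117, 119, 118, 120, 121, 120, 117, 122, 123, 117, 116, 124, 117, 115, 123, 116, 117, 119, 118, 120, 120, 124, 132, 149, 115, 62, 65, 64, 67, 64, 65, 62, 69, 64, 64]
col 300 [99, 100, 97, 97, 98, 98, 101, 100, 102, 104, 108, 104, 103, 103, 110, 104, 106, 112, 107, 109, 109, 107, 108, 97, 94, 106, 98, 117, 124, 121, 119, 124, 124, 122, 122, 125, 128, 123, 122, 116, 115, 119, 120, 123, 124, 119, 118, 122, 119, 118, 115, 120, 118, 117, 119, 117, 117, 120, 119, 118, 120, 131, 157, 150, 150, 150, 151, 153, 149, 148, 152, 155, 151, 149, 152, 152, 149, 153, 155, 152, 171, 241, 238, 238, 239, 237, 238, 237, 236, 238, 239, 239, 241, 239, 235, 237, 238, 242, 242, 240, 239, 239, 235, 227, 225, 223, 224, 224, 223, 224]
```

Run:
```python
from h import *
W=snap('wrist')
h=cv2.cvtColor(W['color'],cv2.COLOR_BGR2HSV).astype(int)
m=(((h[...,0]<6)|(h[...,0]>174))&(h[...,1]>190)&(h[...,2]>60)).astype(np.uint8)
c=max(cv2.findContours(m,cv2.RETR_EXTERNAL,2)[0],key=cv2.contourArea)
x,y,w,hh=cv2.boundingRect(c);p=robot.state()['ee_pos']
print(x,y,w,hh)
# cap top disc centre: bottom edge and width -> disc
f=W['fx'];zt=p[2]+.0222
C=onz(W,x+w/2,y+hh-w/2,zt);print('cap',C.round(4),'tcp',p.round(4),'diff base',((C-p)@XH).round(4),((C-p)@YH).round(4),'w mm',w/f*(W['position'][2]-zt)*1000)
N=onz(W,316,219,.055);d=N-C;print('nest-cap base',d@XH,d@YH,N.round(4))
print(delta(O+.111*YH+[0,0,.105],A))
```

```text
289 285 51 53
cap [ 0.5842 -0.0304  0.1994] tcp [ 0.5854 -0.0344  0.1772] diff base -0.0006 0.0041 w mm 19.14882635800885
nest-cap base 0.001693023134892205 -0.001126534011878193 [ 0.586  -0.0313  0.055 ]
('pos', [0.5854, -0.0344, 0.1772], 'jaw', np.float64(8.97), 'd', [0.0021, 0.0002, 0.0722], 'turn', -0.18, 'tilt', np.float64(0.12))
```

move_arm(deltas=[0,0.001,0.02,0,0,0.001,0.045,0,0,0.001,0.07,0,0,0.001,0.073,0,0,0.001,0.073,0])

```text
t: 5.72
ee_pos: [0.5865, -0.0339, 0.104]
orientation: [2.04, 2.388, 0.002]
wrist_force: [0.7, -1.4, -0.8]
width: 0.0224
```

Run:
```python
from h import *
s=robot.state();print(s['ee_pos'],s['wrist_force'],s['width'])
W=snap('wrist','w4.png');S=snap('scene')
cv2.imwrite('pics/c.png',np.hstack([W['color'][80:400,120:520],cv2.resize(S['color'][210:310,240:340],(320,320),interpolation=cv2.INTER_CUBIC)]))
```

```text
[ 0.58650566 -0.03393763  0.10398839] [ 0.68439449 -1.43723624 -0.83821297] 0.022449778081368214
```

View pics/c.png

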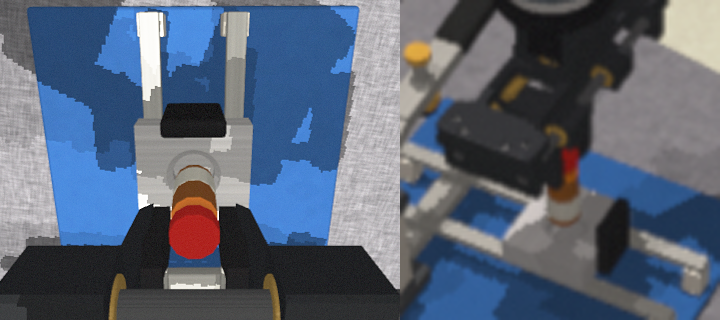

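The vial's foot is about 8 mm above the nest mouth and looks centred (nest ring at crop (193,170)). I lower it now.

move_arm(deltas=[0,0,0.003,0,0,0,0.006,0,0,0,0.009,0,0,0,0.012,0,0,0,0.012,0])

```text
t: 6.45
ee_pos: [0.587, -0.0342, 0.0927]
orientation: [2.039, 2.387, 0.003]
wrist_force: [0.4, 0.5, 0.3]
width: 0.0222
```

Run:
```python
from h import *
s=robot.state();print(s['ee_pos'],s['wrist_force'],s['wrist_torque'],s['width'])
```

```text
[ 0.58704529 -0.03422859  0.09270902] [0.41570181 0.52931316 0.26208453] [-0.0029953   0.05675508  0.00833601] 0.022206269276863047
```

move_arm(deltas=[0,0,0.003,0,0,0,0.005,0,0,0,0.007,0,0,0,0.0085,0,0,0,0.0085,0])

```text
t: 7.08
ee_pos: [0.587, -0.0342, 0.0841]
orientation: [2.039, 2.387, 0.003]
wrist_force: [-0.5, 0.5, -0.4]
width: 0.022
```

Run:
```python
from h import *
s=robot.state();print(s['ee_pos'],s['wrist_force'],s['wrist_torque'],s['width'])
```

```text
[ 0.58698891 -0.03420944  0.08406042] [-0.54796388  0.54129032 -0.40305451] [-0.07556218  0.00899233 -0.00447278] 0.02203619893188471
```

move_arm(deltas=[0,0,0.001,0,0,0,0.0015,0,0,0,0.0015,0])

```text
t: 7.45
ee_pos: [0.5876, -0.0344, 0.0837]
orientation: [2.038, 2.386, 0.003]
wrist_force: [-2.2, -0.6, 5.2]
width: 0.0223
```

move_arm(deltas=[0,0,0,0,0,0,0,0,0,0,0,0], hand=0.5)

```text
t: 7.82
ee_pos: [0.5875, -0.0343, 0.0835]
orientation: [2.039, 2.386, 0.003]
wrist_force: [0.2, 0.4, -0.4]
width: 0.044
```

Run:
```python
from h import *
s=robot.state();print(s['ee_pos'],s['wrist_force'],s['wrist_torque'],s['width'])
print(delta([.587,-.034,.2]))
```

```text
[ 0.58747093 -0.03434442  0.08350094] [ 0.20178634  0.38510688 -0.39967227] [-0.06269032  0.0369562   0.00642931] 0.0440369891565358
('pos', [0.5875, -0.0343, 0.0835], 'jaw', np.float64(8.99), 'd', [0.0003, -0.0, -0.1165], 'turn', 0.0, 'tilt', np.float64(0.21))
```

The vial is seated: contact at TCP z 0.0837 against 0.0838 expected, then released. I rise clear. Then I check the clearance of the gripper body to the pliers' posts and grip for the push.

move_arm(deltas=[0,0,-0.02,0,0,0,-0.05,0,0,0,-0.1,0,0.05,0,-0.116,0,0.1,0,-0.116,0,0.12,0,-0.116,0,0.12,0,-0.116,0])

```text
t: 8.7
ee_pos: [0.5683, 0.085, 0.2]
orientation: [2.035, 2.388, 0.003]
wrist_force: [0.9, -0.3, 0.2]
width: 0.0444
```

Run:
```python
from h import *
W=snap('wrist','w5.png');S=snap('scene','s5.png');T=snap('top','t5.png')
def tri(a,b):
    p,d=ray(T,*a);q,e=ray(S,*b);k=np.linalg.lstsq(np.c_[d,-e],q-p,rcond=None)[0]
    A_,B=p+d*k[0],q+e*k[1];M=(A_+B)/2;return ((M-O)@XH).round(4),((M-O)@YH).round(4),M[2].round(4),np.linalg.norm(A_-B).round(4)
print('postL',tri((376.4,158),(238,264)));print('postR',tri((395,155),(220,261)))
print('press proj top',proj(T,O-.115*XH+[0,0,.168]),'scene',proj(S,O-.115*XH+[0,0,.168]))
print(delta(O+.175*YH+[0,0,.2],A))
t=T['color'][150:295,280:440];s=S['color'][170:330,200:360]
cv2.imwrite('pics/d.png',np.hstack([cv2.resize(t,(400,362),interpolation=cv2.INTER_CUBIC),cv2.resize(s,(362,362),interpolation=cv2.INTER_CUBIC)]))
```

```text
postL (np.float64(0.0833), np.float64(0.0266), np.float64(0.145), np.float64(0.01))
postR (np.float64(0.0865), np.float64(-0.0144), np.float64(0.1367), np.float64(0.0052))
press proj top [408.54670378 252.46873821] scene [271.87147061 196.20951917]
('pos', [0.5686, 0.0829, 0.1994], 'jaw', np.float64(8.93), 'd', [-0.0525, -0.0015, -0.0005], 'turn', -0.22, 'tilt', np.float64(0.21))
```

View pics/d.png

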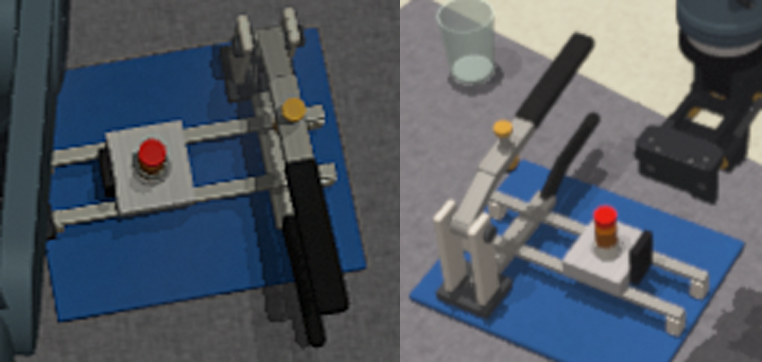

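Posts: tops at about 0.14 m, Y +0.027, X 0.083, so the body must stay to X below 0.075 there. I will push with one finger: jaws 30 mm apart, TCP shifted to X = -25 mm. The picture shows the vial upright in the nest with its cap raised (top crop 151,153).

Run:
```python
from h import *
import cv2
S=snap('scene');T=snap('top')
def tri(a,b):
    p,d=ray(T,*a);q,e=ray(S,*b);k=np.linalg.lstsq(np.c_[d,-e],q-p,rcond=None)[0]
    A_,B=p+d*k[0],q+e*k[1];M=(A_+B)/2;return ((M-O)@XH).round(4),((M-O)@YH).round(4),M[2].round(4),np.linalg.norm(A_-B).round(4)
print('grip',tri((408.4,244.8),(269.5,205.4)),'knob',tri((397.2,193.5),(200+103/2.26,170+128/2.26)))
for X,z in((-.052,.149),(-.177,.187)): print(X,proj(T,O+X*XH+[0,0,z]),proj(S,O+X*XH+[0,0,z]))
print(delta(O+.178*YH-.025*XH+[0,0,.096],A))
```

```text
grip (np.float64(-0.0995), np.float64(-0.0019), np.float64(0.1524), np.float64(0.0066)) knob (np.float64(0.0005), np.float64(0.0004), np.float64(0.1703), np.float64(0.0024))
-0.052 [400.9716031  222.46275047] [258.12148983 219.06323072]
-0.177 [416.41166199 283.51730827] [284.91094674 174.42585521]
('pos', [0.5685, 0.0828, 0.1992], 'jaw', np.float64(8.89), 'd', [-0.0494, -0.0267, 0.1032], 'turn', -0.26, 'tilt', np.float64(0.19))
```

move_arm(deltas=[-0.025,-0.013,0.02,-0.3,-0.049,-0.027,0.05,-0.3,-0.049,-0.027,0.09,-0.3,-0.049,-0.027,0.103,-0.3,-0.049,-0.027,0.103,-0.3], hand=0.34)

```text
t: 9.57
ee_pos: [0.5495, 0.0299, 0.0957]
orientation: [2.036, 2.391, 0.001]
wrist_force: [0.4, 0.5, -0.2]
width: 0.03
```

Run:
```python
from h import *
W=snap('wrist','w6.png')
print(delta(O+.0515*YH-.025*XH+[0,0,.096],A),robot.state()['width'])
cv2.imwrite('pics/e.png',W['color'])
print(proj(W,O+.111*YH+.042*YH+[0,0,.085]))
```

```text
('pos', [0.5504, 0.0299, 0.0968], 'jaw', np.float64(9.18), 'd', [-0.1265, -0.0004, 0.001], 'turn', 0.03, 'tilt', np.float64(0.22)) 0.029706848905546007
[362.15148226 326.6762598 ]
```

View pics/e.png

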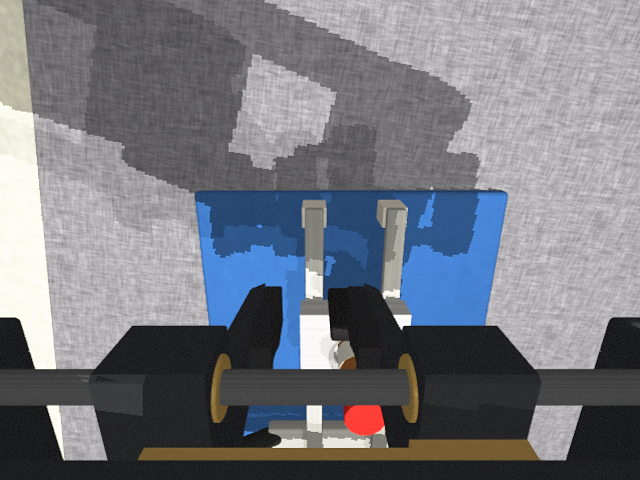

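move_arm(deltas=[-0.005,0,0.003,0,-0.01,0,0.003,0,-0.014,0,0.003,0,-0.018,0,0.003,0,-0.024,0,0.003,0,-0.031,0,0.003,0,-0.038,0,0.003,0,-0.045,0,0.003,0])

```text
t: 10.62
ee_pos: [0.5577, -0.015, 0.0939]
orientation: [2.034, 2.389, 0.003]
wrist_force: [-0.8, -0.0, 1.1]
width: 0.0299
```

Run:
```python
from h import *
s=robot.state();print(s['wrist_force'],s['wrist_torque'],(s['ee_pos']-O)@XH,(s['ee_pos']-O)@YH,s['width'])
print(delta(O+.0515*YH-.025*XH+[0,0,.094],A))
```

```text
[-0.77224284 -0.0030959   1.09104203] [-0.0498255   0.04790628  0.01427429] -0.024677250843241294 0.13246482657224337 0.02992206429202349
('pos', [0.5577, -0.015, 0.0939], 'jaw', np.float64(9.17), 'd', [-0.081, -0.0004, -0.0], 'turn', 0.02, 'tilt', np.float64(0.22))
```

```bash
cat >> h.py <<'E'
def caps():
    for n in('top','scene'):
        s=snap(n);h=cv2.cvtColor(s['color'],cv2.COLOR_BGR2HSV).astype(int)
        m=(((h[...,0]<6)|(h[...,0]>174))&(h[...,1]>190)&(h[...,2]>70)).astype(np.uint8)
        k,l,st,c=cv2.connectedComponentsWithStats(m)
        for i in range(1,k):
            if st[i,4]>15:
                P=onz(s,*c[i],.103);Y=(P-O)@YH;X=(P-O)@XH
                if abs(Y)<.2 and abs(X)<.05: print(n,c[i].round(1),st[i,4],'X',X.round(4),'Y',Y.round(4))
E
python3 -c "
from h import *
caps()"
cat >> h.py <<'E'
def wcap(f=None,s=None):
    s=s or snap('wrist',f);h=cv2.cvtColor(s['color'],cv2.COLOR_BGR2HSV).astype(int)
    m=(((h[...,0]<6)|(h[...,0]>174))&(h[...,1]>190)&(h[...,2]>70)).astype(np.uint8)
    k,l,st,c=cv2.connectedComponentsWithStats(m)
    for i in range(1,k):
        if st[i,4]>150: P=onz(s,*c[i],.103);print(c[i].round(1),st[i].tolist(),'X',((P-O)@XH).round(4),'Y',((P-O)@YH).round(4))
E
python3 -c "
from h import *
wcap('w7.png')"
```

```text
[348.8 347.9] [345, 329, 11, 34, 167] X -0.0082 Y 0.1081
```

View pics/w7.png

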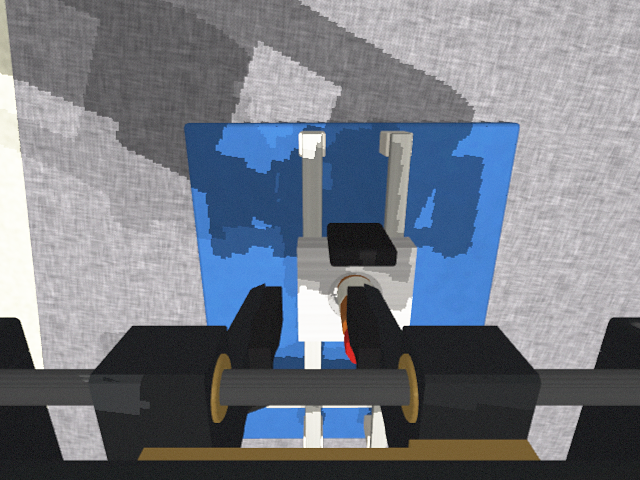

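Run:
```python
from h import *
W=snap('wrist')
s=robot.state();p=s['ee_pos'];M=R.from_rotvec(s['orientation']).as_matrix()
for u,v,z in((362,225,.085),(362,265,.085),(362,225,.06),(356,240,.057),(350,292,.057),(356,341,.057)):
    P=onz(W,u,v,z);print(u,v,z,'X',((P-O)@XH).round(4),'Y',((P-O)@YH).round(4))
for y in(-.0325,-.015,.015,.0325):
  for x in(-.009,.009): print('tip',x,y,proj(W,p+M@[x,y,.019]).round(0))
print('cam',((np.array(W['position'])-O)@YH).round(3),W['position'],s['wrist_force'])
```

```text
362 225 0.085 X -0.0019 Y 0.1661
362 265 0.085 X -0.001 Y 0.1449
362 225 0.06 X 0.0017 Y 0.1582
356 240 0.057 X -0.0009 Y 0.1481
350 292 0.057 X -0.0033 Y 0.1145
356 341 0.057 X 0.0017 Y 0.0793
tip -0.009 -0.0325 [256. 293.]
tip 0.009 -0.0325 [254. 263.]
tip -0.009 -0.015 [288. 293.]
tip 0.009 -0.015 [287. 263.]
tip -0.009 0.015 [342. 293.]
tip 0.009 0.015 [343. 263.]
tip -0.009 0.0325 [374. 293.]
tip 0.009 0.0325 [376. 263.]
cam 0.218 [0.54277458 0.0696014  0.24938838] [ 0.35114179 -0.01836868 -0.48562751]
```

Run:
```python
from h import *
W=snap('wrist')
s=robot.state();p=s['ee_pos'];M=R.from_rotvec(s['orientation']).as_matrix()
for d in(.019,.012,.005,0,-.01): print(d,[proj(W,p+M@[x,.0237,d]).round(0).tolist() for x in(-.009,0,.009)])
g=cv2.cvtColor(W['color'],cv2.COLOR_BGR2GRAY);print(g[262:300:2,270].tolist(),g[262:300:2,365].tolist(),g[290,225:300:3].tolist(),g[300,225:300:3].tolist())
```

```text
0.019 [[358.0, 293.0], [359.0, 278.0], [359.0, 263.0]]
0.012 [[360.0, 299.0], [360.0, 284.0], [361.0, 268.0]]
0.005 [[361.0, 306.0], [362.0, 290.0], [363.0, 274.0]]
0 [[363.0, 311.0], [363.0, 295.0], [364.0, 278.0]]
-0.01 [[365.0, 322.0], [366.0, 305.0], [367.0, 288.0]]
[136, 132, 135, 133, 133, 135, 135, 132, 131, 132, 131, 138, 71, 27, 25, 31, 32, 27, 24] [36, 33, 27, 164, 199, 189, 164, 155, 100, 152, 147, 32, 26, 34, 25, 26, 22, 31, 29] [131, 134, 130, 133, 129, 131, 131, 130, 116, 31, 34, 35, 36, 29, 25, 25, 26, 25, 25, 103, 128, 119, 120, 115, 134] [130, 135, 132, 132, 133, 130, 127, 35, 28, 32, 34, 30, 33, 20, 30, 18, 34, 28, 28, 92, 137, 131, 134, 135, 148]
```

The finger went above the plate: the plate is still at Y 0.145–0.155 and no force was felt, so the real tip is higher than I assumed. I lift, go back out and come in lower.

move_arm(deltas=[0,0,-0.02,0,0,0,-0.035,0,0.025,0,-0.035,0,0.055,0,-0.035,0,0.055,0,-0.01,0,0.055,0,0.019,0,0.055,0,0.019,0])

```text
t: 11.75
ee_pos: [0.547, 0.0403, 0.0731]
orientation: [-2.036, -2.392, 0.001]
wrist_force: [0.5, -0.0, 0.4]
width: 0.03
```

Run:
```python
from h import *
s=robot.state();print(s['wrist_force'],(s['ee_pos']-O)@XH,(s['ee_pos']-O)@YH,s['ee_pos'][2],s['width'])
wcap('w8.png')
```

```text
[ 0.47738818 -0.01767978  0.35461103] -0.0264365939684018 0.18885033998730227 0.0730732213109682 0.029957957335836095
```

move_arm(deltas=[-0.005,0,0,0,-0.011,0,0,0,-0.016,0,0,0,-0.02,0,0,0,-0.024,0,0,0,-0.028,0,0,0,-0.032,0,0,0,-0.036,0,0,0])

```text
t: 12.8
ee_pos: [0.5539, 0.0046, 0.0745]
orientation: [2.035, 2.392, 0.002]
wrist_force: [0.3, 1.8, 0.7]
width: 0.0305
```

Run:
```python
from h import *
s=robot.state();print(s['wrist_force'],s['wrist_torque'],(s['ee_pos']-O)@XH,(s['ee_pos']-O)@YH,s['width'])
wcap('w9.png')
```

```text
[0.26763591 1.76220269 0.65082449] [0.37157699 0.08930173 0.03592671] -0.025289057231921035 0.15248348762370156 0.030474678662131483
[366.6 425.4] [347, 406, 41, 42, 1341] X -0.0015 Y 0.1002
```

move_arm(deltas=[-0.008,0,0,0,-0.018,0,0,0,-0.028,0,0,0,-0.038,0,0,0,-0.048,0,0,0,-0.058,0,0,0,-0.068,0,0,0,-0.078,0,0,0])

```text
t: 13.85
ee_pos: [0.5665, -0.0736, 0.0745]
orientation: [2.036, 2.391, 0.001]
wrist_force: [0.4, 2.0, 0.3]
width: 0.0303
```

Run:
```python
from h import *
s=robot.state();print(s['wrist_force'],s['wrist_torque'],(s['ee_pos']-O)@XH,(s['ee_pos']-O)@YH,s['width'])
W=snap('wrist','w10.png');S=snap('scene','s10.png');wcap(s=W)
cv2.imwrite('pics/f.png',np.hstack([W['color'][180:480,120:520],cv2.resize(S['color'][190:310,210:350],(350,300),interpolation=cv2.INTER_CUBIC)]))
```

```text
[0.44350618 1.98974038 0.25105551] [0.42298567 0.07153298 0.10561449] -0.025255740964924996 0.07328741249423101 0.03032159599735448
[366.1 425.9] [348, 406, 39, 40, 1103] X -0.0016 Y 0.0206
```

View pics/f.png

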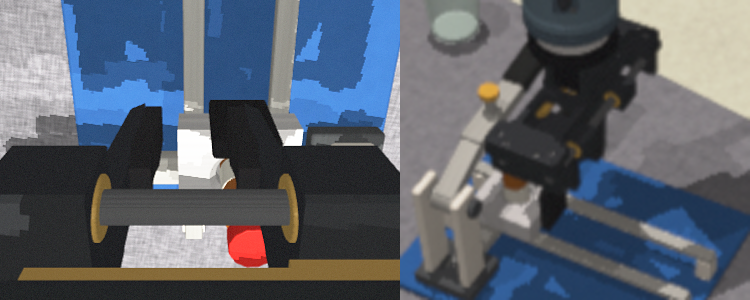

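The cap tracks the finger (80 mm of travel for 79 mm of push) at about 2 N. I continue slowly to the stop.

move_arm(deltas=[-0.005,0,0,0,-0.009,0,0,0,-0.012,0,0,0,-0.015,0,0,0,-0.017,0,0,0,-0.017,0,0,0])

```text
t: 14.7
ee_pos: [0.5697, -0.0914, 0.0748]
orientation: [2.036, 2.389, 0.0]
wrist_force: [-0.7, 2.4, 1.9]
width: 0.0298
```

Run:
```python
from h import *
s=robot.state();print(s['wrist_force'],s['wrist_torque'],(s['ee_pos']-O)@XH,(s['ee_pos']-O)@YH,s['width'])
wcap('w11.png')
```

```text
[-0.74530096  2.3835471   1.90899757] [0.11544067 0.16429187 0.0437428 ] -0.02499671353783706 0.05514651615986437 0.02979322113760823
[366.1 424.1] [347, 406, 40, 40, 1293] X -0.0015 Y 0.0031
```

Not at the stop yet, so I go on in small steps.

move_arm(deltas=[-0.002,0,0,0,-0.004,0,0,0,-0.005,0,0,0,-0.005,0,0,0])

```text
t: 15.25
ee_pos: [0.5703, -0.0958, 0.0748]
orientation: [2.036, 2.39, 0.001]
wrist_force: [-1.0, 4.3, 3.9]
width: 0.03
```

Run:
```python
from h import *
s=robot.state();print(s['wrist_force'],s['wrist_torque'],(s['ee_pos']-O)@XH,(s['ee_pos']-O)@YH,s['width'])
wcap()
```

```text
[-1.03992042  4.30688409  3.88849706] [0.72788012 0.23957586 0.15938997] -0.02501596563838928 0.05076285884082721 0.029967501019006346
[365.1 421.7] [347, 406, 39, 36, 1119] X -0.002 Y 0.0003
```

move_arm(deltas=[-0.001,0,0,0,-0.002,0,0,0,-0.002,0,0,0,-0.002,0,0,0])

```text
t: 15.8
ee_pos: [0.5703, -0.0961, 0.0747]
orientation: [-2.037, -2.392, -0.003]
wrist_force: [-2.0, 8.6, 5.2]
width: 0.03
```

Run:
```python
from h import *
s=robot.state();print(s['wrist_force'],s['wrist_torque'],(s['ee_pos']-O)@XH,(s['ee_pos']-O)@YH,s['ee_pos'][2])
wcap()
```

```text
[-2.04410205  8.61929667  5.16892901] [1.31323069 0.20323028 0.16116923] -0.025097928237208196 0.050437089821981126 0.0747063674042187
[365.1 421.5] [347, 406, 39, 36, 1101] X -0.002 Y 0.0002
```

The stop is reached: 2 mm commanded moved only 0.3 mm, at 8.6 N, with TCP Y at 0.0504. I back off, rise and check.

move_arm(deltas=[0.03,0,0,0,0.08,0,0,0,0.13,0,0,0,0.16,0,-0.05,0,0.16,0,-0.1,0,0.16,0,-0.15,0,0.16,0,-0.18,0,0.16,0,-0.18,0], hand=0)

```text
t: 16.85
ee_pos: [0.5465, 0.061, 0.2578]
orientation: [2.034, 2.387, 0.008]
wrist_force: [0.3, -0.2, -0.7]
width: 0.0008
```

Run:
```python
from h import *
S=snap('scene','s12.png');T=snap('top','t12.png');W=snap('wrist','w12.png')
caps()
t=T['color'][150:295,280:440];s=S['color'][170:330,200:360]
cv2.imwrite('pics/g.png',np.hstack([cv2.resize(t,(400,362),interpolation=cv2.INTER_CUBIC),cv2.resize(s,(362,362),interpolation=cv2.INTER_CUBIC)]))
# black grip extent in top view
g=cv2.cvtColor(T['color'],cv2.COLOR_BGR2GRAY)
for X in(-.03,-.04,-.05,-.06,-.08,-.1,-.12,-.14,-.15,-.16,-.17,-.18,-.19):
    z=.168-.305*(X+.115)
    print(X,[int(g[tuple(np.round(proj(T,O+X*XH+Y*YH+[0,0,z])).astype(int)[::-1])]) for Y in(-.025,-.018,-.01,0,.01,.018,.025)],[int(cv2.cvtColor(S['color'],6)[tuple(np.round(proj(S,O+X*XH+[0,0,z])).astype(int)[::-1])])])
```

```text
scene [247.5 250.1] 44 X 0.0048 Y 0.0029
-0.03 [58, 137, 121, 120, 45, 55, 64] [173]
-0.04 [95, 80, 10, 19, 13, 62, 64] [167]
-0.05 [127, 144, 10, 18, 13, 76, 65] [41]
-0.06 [56, 47, 16, 18, 12, 80, 57] [41]
-0.08 [57, 61, 16, 17, 9, 11, 79] [41]
-0.1 [58, 60, 10, 17, 14, 10, 11] [41]
-0.12 [59, 61, 10, 17, 17, 8, 21] [41]
-0.14 [79, 74, 17, 17, 17, 10, 6] [42]
-0.15 [80, 83, 12, 15, 17, 10, 6] [151]
-0.16 [80, 80, 86, 34, 57, 18, 12] [208]
-0.17 [69, 82, 80, 82, 77, 17, 17] [207]
-0.18 [78, 84, 80, 81, 89, 9, 19] [207]
-0.19 [78, 82, 76, 81, 82, 86, 77] [208]
```

View pics/g.png

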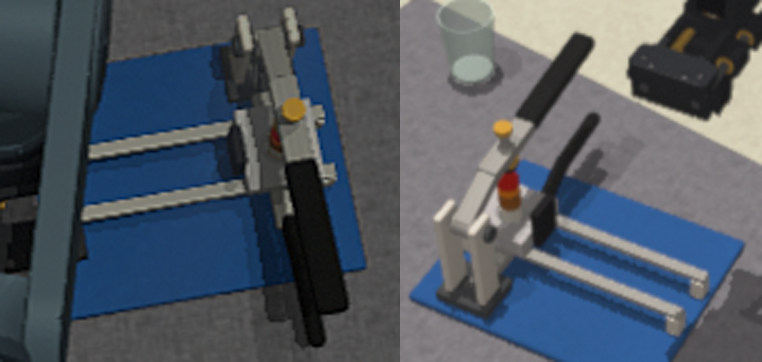

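Picture: the vial is under the jaw (scene crop 510,185) with its red cap raised, and the push plate is at (543,222), so the shuttle is home. The grip runs from about X -0.04 to -0.155, centred on Y = 0.

Run:
```python
from h import *
print(delta(O-.097*XH+[0,0,.21],A))
```

```text
('pos', [0.5437, 0.0614, 0.2529], 'jaw', np.float64(9.15), 'd', [-0.2103, -0.0706, 0.0426], 'turn', -0.0, 'tilt', np.float64(0.15))
```

move_arm(deltas=[-0.04,-0.015,0,0,-0.09,-0.03,0,0,-0.14,-0.05,0,0,-0.19,-0.07,0,0,-0.21,-0.071,0,0,-0.21,-0.071,0.02,0,-0.21,-0.071,0.043,0,-0.21,-0.071,0.043,0])

```text
t: 18.1
ee_pos: [0.5057, -0.1557, 0.207]
orientation: [-2.032, -2.386, 0.001]
wrist_force: [-1.1, 0.4, -0.9]
width: 0.0005
```

move_arm(deltas=[0,0,0.003,0,0,0,0.006,0,0,0,0.009,0,0,0,0.012,0,0,0,0.015,0])

```text
t: 18.73
ee_pos: [0.5057, -0.1557, 0.1919]
orientation: [-2.032, -2.386, 0.001]
wrist_force: [-0.9, 1.1, 0.3]
width: 0.0008
```

```bash
cat > st.py <<'E'
from h import *
s=robot.state();p=s['ee_pos']
print(s['wrist_force'].round(2),s['wrist_torque'].round(2),'X',((p-O)@XH).round(4),'Y',((p-O)@YH).round(4),p[2].round(4),round(s['t'],2))
E
python3 st.py
```

```text
[-0.9   1.07  0.26] [-0.14  0.08 -0.01] X -0.0984 Y 0.0019 0.1919 18.73
```

move_arm(deltas=[-0.001,0,0.0015,0,-0.001,0,0.003,0,-0.001,0,0.0045,0,-0.001,0,0.006,0,-0.001,0,0.0075,0,-0.001,0,0.009,0])

```text
t: 19.48
ee_pos: [0.5058, -0.1567, 0.1828]
orientation: [-2.032, -2.386, 0.001]
wrist_force: [-0.4, 0.6, 0.0]
width: 0.0003
```

move_arm(deltas=[0,0,0.0015,0,0,0,0.003,0,0,0,0.0045,0,0,0,0.006,0])

```text
t: 19.98
ee_pos: [0.5058, -0.1566, 0.1768]
orientation: [-2.032, -2.386, 0.001]
wrist_force: [0.6, 0.2, 0.4]
width: 0.0006
```

```bash
python3 st.py
```

```text
[0.63 0.22 0.44] [-0.01  0.05  0.04] X -0.0984 Y 0.0009 0.1768 19.98
```

move_arm(deltas=[0,0,0.0015,0,0,0,0.003,0,0,0,0.0045,0,0,0,0.006,0])

```text
t: 20.48
ee_pos: [0.5057, -0.1566, 0.1706]
orientation: [-2.032, -2.386, 0.001]
wrist_force: [-0.3, 0.5, 0.0]
width: 0.0002
```

move_arm(deltas=[0,0,0.0013,0,0,0,0.0026,0,0,0,0.004,0])

```text
t: 20.85
ee_pos: [0.5057, -0.1566, 0.1666]
orientation: [-2.032, -2.386, 0.001]
wrist_force: [-0.7, 0.3, 0.4]
width: 0.0003
```

```bash
python3 st.py; python3 -c "
from h import *
S=snap('scene');cv2.imwrite('pics/i.png',cv2.resize(S['color'][140:320,190:340],(500,600),interpolation=cv2.INTER_CUBIC))"
```

```text
[-0.7   0.28  0.45] [-0.05  0.04 -0.  ] X -0.0985 Y 0.001 0.1666 20.85
```

```bash
cat > knob.py <<'E'
from h import *
def knob(im):
    h=cv2.cvtColor(im,cv2.COLOR_BGR2HSV).astype(int)
    m=((h[...,0]>12)&(h[...,0]<26)&(h[...,1]>160)&(h[...,2]>120)); m[:,:225]=0;m[:,270:]=0;m[:200]=0;m[260:]=0
    v,u=np.nonzero(m); return (u.mean().round(2),v.mean().round(2),v.min(),len(u)) if len(u) else None
E
python3 - <<'E'
from knob import *
a=cv2.imread('pics/s12.png');S=snap('scene');b=S['color'];print(knob(a),knob(b))
p=robot.state()['ee_pos']
for d in(0,.019): print('tip',d,proj(S,p-[0,0,d]))
for X in(-.098,-.116): print(X,'lever',proj(S,O+X*XH+[0,0,.168-.305*(X+.115)]))
d=cv2.absdiff(a,b).max(2)>40; d=d[150:330,190:340]; n=cv2.connectedComponentsWithStats(d.astype(np.uint8)); print([x.tolist() for x in n[2] if x[4]>60])
E
```

```text
(np.float64(245.84), np.float64(235.16), np.int64(224), 49) (np.float64(245.77), np.float64(236.27), np.int64(224), 44)
tip 0 [268.6501365  201.07232179]
tip 0.019 [269.12588244 207.37852397]
-0.098 lever [268.21293862 202.31215192]
-0.116 lever [272.08554919 195.85242431]
[[0, 0, 150, 180, 20902], [39, 0, 71, 53, 2146], [110, 0, 40, 74, 1825], [52, 72, 13, 12, 79], [79, 89, 71, 44, 1521], [80, 122, 36, 15, 77], [80, 128, 26, 13, 132], [131, 157, 19, 23, 251]]
```

View pics/i.png

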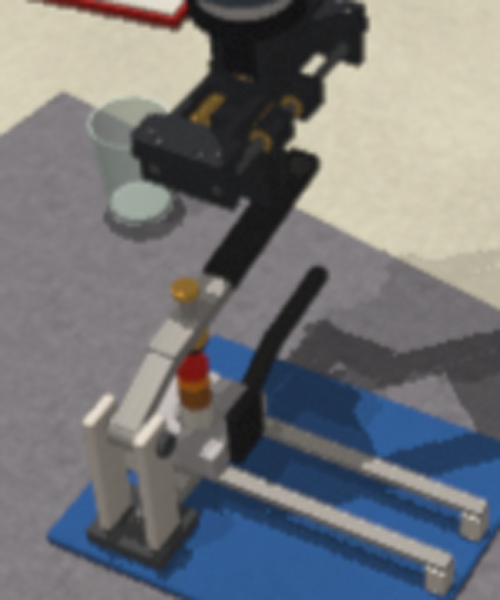

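Last picture: the fingertips are over the middle of the grip, close to or just at it (crop 265,190), with the cap raised below the pad. I continue slowly, using force and the knob's pixel as feedback.

move_arm(deltas=[0,0,0.0013,0,0,0,0.0026,0,0,0,0.004,0,0,0,0.005,0])

```text
t: 21.45
ee_pos: [0.5055, -0.1565, 0.1613]
orientation: [-2.032, -2.386, 0.001]
wrist_force: [0.4, -0.1, -0.5]
width: 0.0008
```

```bash
cat >> st.py <<'E'
from knob import *
print('knob',knob(snap('scene')['color']));caps()
E
python3 st.py
```

```text
[ 0.37 -0.1  -0.45] [-0.09  0.01  0.02] X -0.0987 Y 0.0011 0.1613 21.45
knob (np.float64(245.81), np.float64(235.81), np.int64(224), 43)
scene [247.5 250.1] 45 X 0.0048 Y 0.003
```

move_arm(deltas=[0,0,0.0013,0,0,0,0.0026,0,0,0,0.004,0,0,0,0.005,0])

```text
t: 22.1
ee_pos: [0.5054, -0.1565, 0.1564]
orientation: [-2.031, -2.386, 0.001]
wrist_force: [-1.6, -0.3, 1.8]
width: 0.0005
```

```bash
python3 st.py
```

```text
[-1.64 -0.35  1.82] [-0.03  0.2  -0.01] X -0.0988 Y 0.0011 0.1564 22.1
knob (np.float64(245.91), np.float64(236.27), np.int64(224), 44)
scene [247.5 250.1] 44 X 0.0047 Y 0.003
```

move_arm(deltas=[0,0,0.0013,0,0,0,0.0026,0,0,0,0.004,0,0,0,0.005,0])

```text
t: 22.75
ee_pos: [0.5054, -0.1565, 0.1513]
orientation: [-2.031, -2.386, 0.001]
wrist_force: [-1.3, -0.3, 2.4]
width: 0.0004
```

```bash
python3 st.py
```

```text
[-1.26 -0.29  2.36] [-0.13  0.19  0.01] X -0.0988 Y 0.0011 0.1513 22.75
knob (np.float64(246.25), np.float64(236.8), np.int64(225), 40)
scene [247.4 250.3] 41 X 0.0055 Y 0.0033
```

move_arm(deltas=[0,0,0.0013,0,0,0,0.0026,0,0,0,0.0039,0,0,0,0.0052,0])

```text
t: 23.4
ee_pos: [0.5053, -0.1565, 0.1461]
orientation: [-2.031, -2.385, 0.001]
wrist_force: [-1.6, -0.4, 1.2]
width: 0.0004
```

move_arm(deltas=[0,0,0.0013,0,0,0,0.0026,0,0,0,0.0039,0])

```text
t: 23.78
ee_pos: [0.5053, -0.1564, 0.1421]
orientation: [-2.031, -2.385, 0.001]
wrist_force: [-1.6, -0.6, 2.2]
width: 0.0002
```

```bash
python3 st.py
```

```text
[-1.57 -0.64  2.16] [-0.09  0.28  0.01] X -0.0989 Y 0.0012 0.1421 23.77
knob (np.float64(246.78), np.float64(237.0), np.int64(225), 40)
scene [247.7 250.6] 35 X 0.0059 Y 0.0043
```

move_arm(deltas=[0,0,0.0013,0,0,0,0.0026,0,0,0,0.0039,0])

```text
t: 24.3
ee_pos: [0.5052, -0.1564, 0.1381]
orientation: [-2.031, -2.385, 0.001]
wrist_force: [-1.3, -0.1, 2.1]
width: 0.0007
```

move_arm(deltas=[0,0,0.0013,0,0,0,0.0026,0,0,0,0.0039,0])

```text
t: 24.68
ee_pos: [0.5052, -0.1564, 0.1341]
orientation: [-2.031, -2.385, 0.001]
wrist_force: [-2.2, -0.2, 1.4]
width: 0.0008
```

```bash
python3 st.py
```

```text
[-2.23 -0.19  1.43] [-0.11  0.38  0.01] X -0.099 Y 0.0013 0.1341 24.68
knob (np.float64(247.41), np.float64(238.33), np.int64(226), 39)
scene [247.9 251. ] 28 X 0.0068 Y 0.0051
```

move_arm(deltas=[0,0,0.0013,0,0,0,0.0026,0,0,0,0.0039,0])

```text
t: 25.2
ee_pos: [0.5049, -0.1565, 0.1314]
orientation: [-2.031, -2.385, 0.003]
wrist_force: [-7.8, 1.6, 12.9]
width: 0.0006
```

move_arm(deltas=[0,0,0.0013,0,0,0,0.0026,0,0,0,0.0039,0])

```text
t: 25.58
ee_pos: [0.5043, -0.1566, 0.1283]
orientation: [-2.03, -2.385, 0.004]
wrist_force: [-6.5, 0.2, 8.9]
width: 0.0003
```

```bash
python3 st.py
```

```text
[-6.54  0.22  8.88] [-0.07  1.09 -0.04] X -0.0998 Y 0.0012 0.1283 25.57
knob (np.float64(247.68), np.float64(235.35), np.int64(226), 31)
scene [248.1 251.8] 28 X 0.0088 Y 0.007
```

Contact with the cap: force peaked at 12.9 N and is now falling as the catch gives way. Small steps from here.

move_arm(deltas=[0,0,0.0012,0,0,0,0.0024,0])

```text
t: 25.98
ee_pos: [0.504, -0.1566, 0.126]
orientation: [-2.03, -2.385, 0.005]
wrist_force: [-4.7, -0.4, 4.7]
width: 0.0004
```

```bash
python3 st.py
```

```text
[-4.72 -0.45  4.72] [-0.08  0.85 -0.02] X -0.1002 Y 0.0012 0.126 25.98
knob (np.float64(247.83), np.float64(235.03), np.int64(227), 29)
scene [247.9 252.1] 30 X 0.0098 Y 0.007
```

move_arm(deltas=[0,0,0.0012,0,0,0,0.0024,0])

```text
t: 26.38
ee_pos: [0.504, -0.1566, 0.1231]
orientation: [-2.03, -2.384, 0.005]
wrist_force: [-2.4, -0.8, 2.8]
width: 0.0006
```

```bash
python3 st.py
```

```text
[-2.43 -0.79  2.75] [-0.13  0.4  -0.01] X -0.1002 Y 0.0012 0.1231 26.38
knob (np.float64(248.29), np.float64(228.71), np.int64(227), 24)
scene [247.9 252.7] 32 X 0.0112 Y 0.0081
```

move_arm(deltas=[0,0,0.0012,0,0,0,0.0024,0])

```text
t: 26.78
ee_pos: [0.504, -0.1567, 0.1213]
orientation: [-2.029, -2.385, 0.005]
wrist_force: [-6.6, 0.9, 12.0]
width: 0.0005
```

```bash
python3 st.py
```

```text
[-6.62  0.87 12.03] [ 0.05  1.05 -0.07] X -0.1002 Y 0.0012 0.1213 26.77
knob (np.float64(248.33), np.float64(228.88), np.int64(227), 24)
scene [247.8 252.8] 29 X 0.0115 Y 0.008
```

Now it goes solid (force jumps from 2.8 to 12 N over 2 mm): the cap has clicked and bottomed. I ease off.

move_arm(deltas=[0,0,-0.004,0,0,0,-0.01,0,0,0,-0.016,0,0,0,-0.023,0,0,0,-0.03,0,0,0,-0.038,0,0,0,-0.046,0,0,0,-0.055,0])

```text
t: 27.92
ee_pos: [0.5042, -0.1568, 0.1767]
orientation: [-2.029, -2.384, 0.005]
wrist_force: [0.3, -0.1, -0.6]
width: 0.0006
```

move_arm(deltas=[0,0,-0.03,0,0,0,-0.08,0,0.05,0,-0.1,0,0.1,0,-0.1,0,0.15,0,-0.1,0,0.2,0,-0.1,0,0.2,0,-0.1,0])

```text
t: 28.8
ee_pos: [0.4725, 0.0429, 0.2784]
orientation: [-2.023, -2.389, 0.005]
wrist_force: [-0.1, 0.1, -0.1]
width: 0.0005
```

```bash
python3 st.py
python3 - <<'E'
from knob import *
a=cv2.imread('pics/s12.png');S=snap('scene','s20.png');b=S['color'];print(knob(a),knob(b))
def cap(im):
    h=cv2.cvtColor(im,cv2.COLOR_BGR2HSV).astype(int)
    m=(((h[...,0]<6)|(h[...,0]>174))&(h[...,1]>190)&(h[...,2]>70)); m[:,:225]=0;m[:,270:]=0;m[:220]=0;m[280:]=0
    v,u=np.nonzero(m);return u.mean(),v.mean(),v.min(),v.max(),len(u)
print(cap(a),cap(b))
for Z in(.106,.101): print(proj(S,O+[0,0,Z]),proj(S,O+[0,0,Z-.01]))
d=cv2.absdiff(a,b).max(2)>50; n=cv2.connectedComponentsWithStats(d[190:330,190:300].astype(np.uint8)); print([x.tolist() for x in n[2] if x[4]>15])
E
```

```text
[-0.07  0.13 -0.08] [-0.13  0.11 -0.  ] X -0.0995 Y 0.2032 0.2784 28.8
knob (np.float64(245.0), np.float64(226.26), np.int64(224), 34)
scene [247.4 251.2] 55 X 0.0078 Y 0.0045
(np.float64(245.84), np.float64(235.16), np.int64(224), 49) (np.float64(245.0), np.float64(226.26), np.int64(224), 34)
(np.float64(247.48888888888888), np.float64(250.0888888888889), np.int64(246), np.int64(253), 45) (np.float64(247.3272727272727), np.float64(251.23636363636365), np.int64(247), np.int64(255), 55)
[247.38271576 247.34735902] [247.74428165 250.49496191]
[247.56395295 248.9251149 ] [247.92370867 252.05695935]
[[0, 0, 110, 140, 15397]]
```

```bash
python3 -c "
from h import *
print(robot.state()['t'],robot.sign_off())"
```

```text
the job is handed in; nothing more can be done
29.0 None
```

The vial with the raised red cap is in the shuttle's nest under the jaw with its cap snapped down, and the job was handed in at 29 s; no verdict was reported.

**What I did:** I seated the vial in the nest, pushed the shuttle to its stop and pressed the handle slowly. The force peaked at 12.9 N, fell to 2.8 N as the catch gave way, then rose to 12 N when it went solid. I eased off there, well short of the 28 N that would crush the vial, and let the handle spring up.

**Last checks:**
- **Cap:** its lower edge sits about 2 pixels lower in the scene picture (1.6 expected for 5 mm). The orange at the neck that showed below the raised cap no longer does.
- **Handle:** the knob on the lever is back at its starting pixel row, so the handle is up.
- **Shuttle:** no part of the capper or shuttle shows a visible change from the picture taken at the stop.
- **Robot:** it stands clear, with no force on the wrist.

**What disagreed:**
- The first push passed over the push plate without touching it. The fingertips reached less far ahead of the TCP than the 19 mm stated, so I repeated the push 20 mm lower.
- The handle made contact about 10 mm lower than I expected, and the grip looked about 15 mm nearer the jaw than listed.
- I had used all 12 picture views before the press, so the final checks are from pixel measurements only.

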